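# Fit the sprung support roller into its bench stand

## Task

Take the wooden support roller off its rest and fit it into the roller stand: put its long sprung pin into the slot of the tall cheek, push the roller that way until the spring gives enough for the short pin to pass inside the short cheek, lower it, and let the spring push the short pin fully home in the round cup. Never force the roller against the stand, leave the hammer, offcut and glue alone, and let go with the roller carried level by its two pins.

Things in the scene. Friction and masses are not known exactly. Their poses are not given: they have to be found in the camera images.
- roller: Wooden roller, 40 mm diameter, body 120 mm long, about 0.28 kg; origin at mid-body on its axis, x along the axis. A rigid steel pin (12 mm diameter, 12 mm long) at the +x end, a sprung steel pin with dark coils at its root at the -x end. It starts lying level on the rest, axis 55 mm above the bench, the middle 72 mm free for fingers. Spoilt by more than 20 N against the stand.
- pin_tip (a point): Centre of the end face of the roller's rigid short pin (72 mm from the roller's origin along +x of the roller).
- spring_end (a point): Centre of the roller body's end face at the sprung end (60 mm from the roller's origin along -x). From here the sprung pin, 12 mm diameter with a round greased nose, stands out 38 mm; it slides up to 20 mm into the body against its spring (about 2 N at first, 7 N at 20 mm; then solid).
- stand: Fixed base board 240 x 100 x 15 mm; origin on the bench, x along the seated roller, z up. Both wooden cheeks (70 mm wide) stand on one steel saddle, top 21 mm high, clamped firm with the inner faces 142 mm apart, but shifted by e, anywhere from -10 to +10 mm, along the base's x; e is not measured and must be felt (or seen). Seated, the roller's origin is near x = e, 70 mm above the bench.
- cup (a point): With e = 0: mouth centre of the blind round cup in the short cheek's inner face (base x = +62 mm), 70 mm above the bench; the real cup lies e further along +x. Axes as the stand's; the cup goes in along +x. 15.5 mm diameter, edge chamfered 2 mm, 10 mm deep, closed above. Cheek 24 mm thick, top 86 mm high. Seated, the short pin's end bears on the cup's bottom.
- slot (a point): With e = 0: mid-width of the slot on the tall cheek's inner face (base x = -80 mm), 70 mm high, on the seated axis; really e further along +x. Axes as the stand's. Upright slot 16 mm wide, open at top and inside, floor 64 mm high, steel back 10 mm behind the inner face. Cheek 34 mm thick, top 122 mm high, flared lips to 133 mm. With the spring solid, the short pin clears the short cheek by 2 mm.
- rest: Fixed dark board 130 x 80 x 12 mm with two wooden V blocks 16 mm thick, centred 44 mm either side of its middle, that carry the roller; origin on the bench under the roller's middle, x along the roller.
- hammer: Bystander: a loose hammer lying on the bench.
- offcut: Bystander: a loose wooden offcut 60 x 160 x 30 mm.
- glue: Bystander: a standing glue bottle, 56 mm diameter, 140 mm high.
Mind the look-alikes: they are no part of the job. What is shaped like the roller but blue or turquoise is not meant.

How it is judged (in metres and radians):
On the way:
1. the roller is lifted off its rest (height (world z) of roller above 0.1 m), for 0.1 s.
At the end, for the whole second after the job is handed in: The released roller rests on its two pins: short pin's end no more than 1 mm short of the cup point and within 2.3 mm of the cup's centre line (as it is once in the cup), sprung end within 4 mm of its place in the slot (sideways and in height), axis within 0.05 rad of the stand's (x of pin_tip in the frame of cup above -0.001 m and y of pin_tip in the frame of cup between -0.0023 and 0.0023 m and z of pin_tip in the frame of cup between -0.0023 and 0.0023 m and y of spring_end in the frame of slot between -0.004 and 0.004 m and z of spring_end in the frame of slot between -0.004 and 0.004 m and angle between the x axis of roller and the x axis of stand, either way round below 0.05 rad and linear speed of roller below 0.02 m/s); the robot touches nothing.
It fails at once if the roller is forced against the stand with more than 20 N (contact force between roller and stand above 20 N).
It fails at once if the hammer is disturbed by more than 30 mm (distance of hammer from where it was at the start of the episode above 0.03 m).
It fails at once if the offcut is disturbed by more than 30 mm (distance of offcut from where it was at the start of the episode above 0.03 m).
It fails at once if the glue bottle is disturbed by more than 30 mm or tipped (distance of glue from where it was at the start of the episode above 0.03 m or angle between glue's own z axis and vertical above 0.3 rad).
It also fails if it takes over 67 s, if anything falls off the work surface, if the arm or the gripper's body presses on something with over 40 N, if the wrist force passes 120 N, or if a joint passes its speed limit or range.

## Robot

A 6-joint arm with a two-finger parallel gripper is mounted at the origin on the work surface. World frame = base frame: x ahead of the robot, y to its left, z up, the work surface at z = 0. Lengths are in mm, angles in degrees, forces in N, time in s.
With the tool pointing down it reaches from about 300 to 850 mm from the base axis. Payload 4.2 kg.
Tool frame: the origin (TCP) lies at the very end of the fingers, on their centre line; the grasp point (between the pads) lies 19 mm behind it; z points along the fingers, y is the line along which they close (so a half turn about z gives the same grasp; the last joint's range is limited). The gripper opens to 91 mm and grips with 3 to 60 N. Pads are 32 mm wide; open, the fingers measure 118 mm over their backs; the gripper's body (76 mm by 178 mm) begins 60 mm behind the grasp point.
Start: joints at [-66.349, 18.312, 89.639, -0, 72.044, -1.146], TCP at [241.168, -521.997, 213.976] pointing down, gripper open.
Joint ranges: [-177.97, 177.97], [-48.28, 115.42], [12.27, 149.76], [-77.06, 257.06], [2.81, 150.46], [-146.56, 146.56]. Speed limits (degrees/s): [147.25, 147.25, 180, 180, 180, 180].

## Interface

Orientations are given as [roll, pitch, yaw] about the fixed x, y, z axes, in that order (R = Rz(yaw) Ry(pitch) Rx(roll)).
In Python, from workcell import * gives the robot as it stands.
- The arm moves only by the tool move_arm, never from a script. Its argument "motion" is a list of rows, each a list of 3 entries, a list of its own where there are three numbers: the finger opening in mm, from 0 to 91.2, then the shift along the world's x, y, z in units of 25 mm (1.0 is 25 mm), then the turn, a rotation vector about the world's x, y, z in units of 4 degrees (1.0 is 4 degrees). In form: [[grip, [x, y, z], [ax, ay, az]], ...]. A call has 1 to 20 rows; each row shifts and turns the commanded pose from where the row before left it; what a row does not reach is not made up. A row lasts 1/12 s, in which the tool goes at most 41.7 mm and 7.16 degrees, less where a joint would pass 70% of its speed; a pose out of reach is approached as far as the arm can. A call with a number of a shift or a turn outside -1 to 1 is refused whole. A call with a gripper value outside its range is refused whole. The fingers move at their own pace and stop on an object; "grip_force" is the grip in N (left out, the last holds). Time passes only in rows, so rows that do not move let the fingers close. It gives the time, the measured TCP pose, the force, the opening and the grip force at its end, in the units of the state.
- state(): the state, without advancing time (a new reading comes with each control period).
- grab_frame(name): name is "scene" or "side" or "wrist"; returns the picture (420x560x3 uint8, blue, green, red); there is no depth.
- camera_info(name): a dict with "fx", "fy", "cx", "cy" (pixels), "rvec" (rotation vector, rad) and "tvec" (3), from world to camera coordinates, as OpenCV has them. Camera axes: x right, y down, z forward; pixel columns grow to the right and rows downward; lengths in mm; the calibration is good to about 2 mm. A picture is of the moment at which its call begins: read the wrist's pose just before it. camera_info takes no time and is no camera call; for the wrist camera it gives the pose at the moment of the call.
- job_done(): hands the job in; it is judged then, once.
The state is a dict: "time_s": time; "qpos": joint angles; "qvel": joint speeds; "effort": joint torques, N m; "ee_pos": TCP position; "ee_rot": TCP orientation; "force": force on the tool from outside, world axes, zero at the start; "torque": the same for the moment, N m; "gripper_width": finger opening in mm; "gripper_force": force on a finger pad.
Only numpy, scipy, OpenCV 4.12 (cv2) and the standard library are available. Lean on these libraries where they do the work, as an engineer would, in place of code of your own. Each camera call takes 0.05 s, during which the arm holds its last target. There are 200 camera calls.

## Working session

There is one attempt and no reset: what is moved stays moved. The work goes in short steps, Python scripts to look and compute and a tool call to move; the robot and the scene stay as the last step left them, time stands still between calls to the robot, and variables do not carry over. Pictures are saved under pics/ and viewed, at most 10 in all, crops included, and the job is handed in when it is done.

Besides the shell and the picture viewer there is one more tool, called after ">>>" as name(argument=value, ...) on one line, values as JSON. move_arm: Moves the arm, as the interface text tells. Shifts and turns lie within -1 to 1; 1 stands for 25 mm of shift or 4 degrees of turn. Its arguments: {"type":"object","properties":{"motion":{"type":"array","items":{"type":"array"}},"grip_force":{"type":"number"}},"required":["motion"]}

```bash
mkdir -p pics; ls
python3 - <<'E'
from workcell import *
import cv2
for n in("scene","side"):
    cv2.imwrite(f"pics/{n}0.png",grab_frame(n)); print(n,camera_info(n))
print(state())
E
```

```text
pics
scene {'fx': 482.1302294759074, 'fy': 482.1302294759074, 'cx': 282.33248205628365, 'cy': 211.71410338367684, 'rvec': array([ 2.19378237,  0.73653795, -0.31971362]), 'tvec': array([-418.03512143, -193.65788786, 1475.64469196])}
side {'fx': 487.8757657341429, 'fy': 487.8757657341429, 'cx': 279.91445971775266, 'cy': 203.8663296383953, 'rvec': array([ 0.25225488, -2.74620486,  1.30068436]), 'tvec': array([ 522.59916099,  166.15246342, 1227.75088687])}
{'time_s': 0.1, 'qpos': array([-6.63457060e+01,  1.83469096e+01,  8.96982082e+01,  3.39949729e-04,
        7.20421203e+01, -1.14717414e+00]), 'qvel': array([-0.07102495, -0.11332642, -0.17500687,  0.0125564 , -0.11014886,
        0.03642587]), 'effort': array([ 3.68180363e-04, -4.13331485e+01, -2.32509917e+01,  7.30535388e-02,
        4.21923702e-02, -5.37957101e-05]), 'ee_pos': array([ 241.0157624 , -521.57392467,  213.22323433]), 'ee_rot': array([-1.79912786e+02, -2.06972310e-03,  2.48013615e+01]), 'force': array([ 0.3350346 ,  0.0094247 , -1.03791224]), 'torque': array([-0.01301447, -0.05082898,  0.01064465]), 'gripper_force': 0.0, 'gripper_width': 91.23059320791695}
```

View pics/scene0.png

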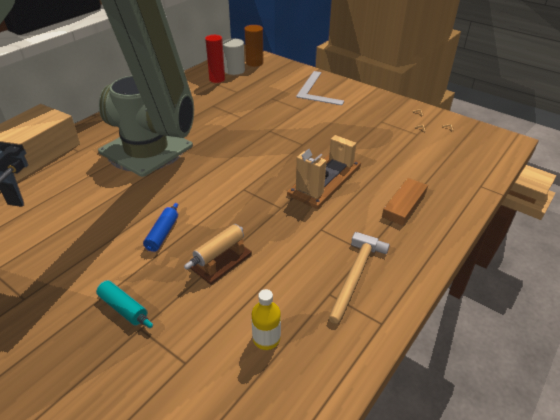

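View pics/side0.png

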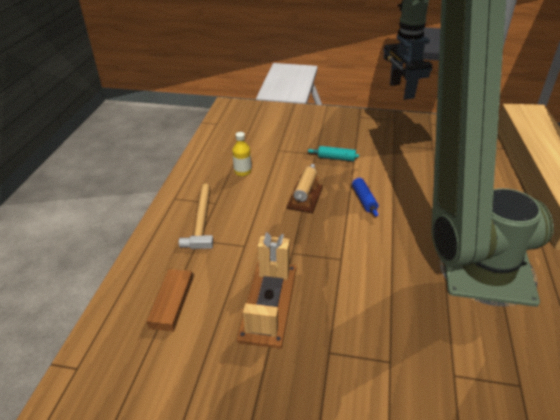

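Scene view: the wooden roller lies on the dark rest at about (218,245). The blue one (161,228) and turquoise one (123,303) are look-alikes on the bare bench. Only the wooden one fits the description. The stand is at (325,170), with its tall cheek at (310,172) and short cheek at (342,150). I'll confirm with enlarged crops.

```bash
cat > h.py <<'E'
from workcell import *
import cv2, numpy as np
def cam(n):
    c=camera_info(n); R,_=cv2.Rodrigues(np.array(c["rvec"])); return c,R,np.array(c["tvec"])
def ray(c3,uv):
    c,R,t=c3; d=R.T@np.array([(uv[0]-c["cx"])/c["fx"],(uv[1]-c["cy"])/c["fy"],1]); return -R.T@t,d/np.linalg.norm(d)
def onz(c3,uv,z):
    o,d=ray(c3,uv); return o+d*(z-o[2])/d[2]
def tri(a,ua,b,ub):
    o1,d1=ray(a,ua);o2,d2=ray(b,ub)
    s=np.linalg.lstsq(np.c_[d1,-d2],o2-o1,rcond=None)[0]; p,q=o1+s[0]*d1,o2+s[1]*d2
    return (p+q)/2,np.linalg.norm(p-q)
E
python3 - <<'E'
import cv2,numpy as np
a=cv2.imread("pics/scene0.png");b=cv2.imread("pics/side0.png")
def cr(i,x,y,w=80,h=60,s=5):return cv2.resize(i[y:y+h,x:x+w],(400,300),interpolation=cv2.INTER_CUBIC)
cv2.imwrite("pics/c1.png",np.vstack([np.hstack([cr(a,180,220),cr(a,283,133,)]),np.hstack([cr(b,270,155),cv2.resize(b[230:350,220:300+20],(400,300)[:0] or (250,300),interpolation=cv2.INTER_CUBIC)]+[np.zeros((300,150,3),np.uint8)])]))
E
```

```text
(no output)
```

View pics/c1.png

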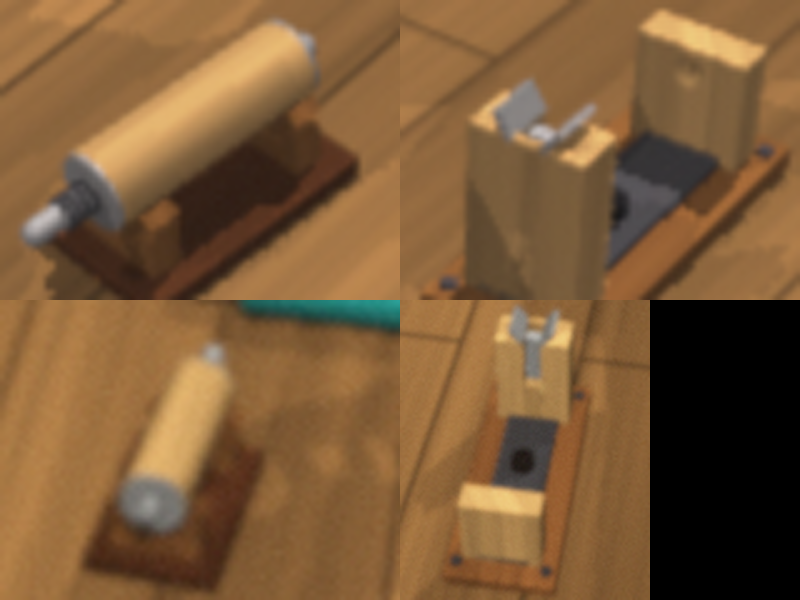

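The lower-left and upper-left crops show the wooden roller on the dark rest. The sprung pin with coils points to the scene's lower left and the short pin to the upper right. In the stand, the tall slotted cheek with metal lips is at lower left and the short cheek with the cup is at upper right, so the sprung pin already faces the tall cheek's way.

Run:
```python
from h import *
np.set_printoptions(precision=1,suppress=True)
S=cam("scene");D=cam("side")
s=lambda x,y,ox,oy:(ox+x/5,oy+y/5)
A=onz(S,s(95,192,180,220),55);B=onz(S,s(297,48,180,220),55)
print("roller scene spr,rigid",A,B,np.linalg.norm(A-B),np.degrees(np.arctan2(*(B-A)[1::-1])))
C=onz(D,s(152,203,270,155),55);E=onz(D,s(205,62,270,155),55)
print("side rigid,spr",C,E,np.degrees(np.arctan2(*(C-E)[1::-1])))
q=lambda x,y:(220+(x-400)/2.5,230+(y-300)/2.5)
for n,p,z in[("b1",q(445,578),15),("b2",q(552,590),15),("b3",q(590,393),15),("bolt1",q(456,560),15),("bolt2",q(546,571),15),("bolt3",q(578,396),15),("sc near L",q(460,497),86),("sc near R",q(543,505),86),("sc far L",q(463,485),86),("sc farR",q(545,491),86),("slot top",q(534,345),122)]:
    print(n,onz(D,p,z))
s2=lambda x,y:(283+(x-400)/5,133+y/5)
for n,p,z in[("boltA",s2(450,285),15),("boltB",s2(765,152),15),("tall L",s2(470,120),122),("tall R near",s2(600,160),122),("tall R far",s2(615,133),122),("sc L in",s2(637,30),86),("sc R in",s2(752,68),86),("sc R out",s2(767,42),86),("sc L out",s2(655,12),86),("cup",s2(690,72),70)]:
    print(n,onz(S,p,z))
```

```text
roller scene spr,rigid [ 492.2 -265.8   55. ] [ 502.6 -142.1   55. ] 124.15926512145175 85.1876161102518
side rigid,spr [ 500.7 -148.    55. ] [ 490.5 -290.8   55. ] 85.93048242681625
b1 [561.6 327.5  15. ]
b2 [468.2 322.8  15. ]
b3 [473.7  89.8  15. ]
bolt1 [556.8 307.7  15. ]
bolt2 [476.9 304.8  15. ]
bolt3 [484.8  96.   15. ]
sc near L [552.2 294.3  86. ]
sc near R [481.3 290.   86. ]
sc far L [552.8 281.3  86. ]
sc farR [482.5 275.1  86. ]
slot top [518.7 139.2 122. ]
boltA [487.   95.3  15. ]
boltB [560.  306.9  15. ]
tall L [492.  101.5 122. ]
tall R near [564.1 113.1 122. ]
tall R far [557.3 137.4 122. ]
sc L in [486.3 274.3  86. ]
sc R in [557.8 280.9  86. ]
sc R out [551.1 308.9  86. ]
sc L out [484.3 296.6  86. ]
cup [521.1 277.8  70. ]
```

Positions so far are roller ≈ (497,-206), yaw ≈ 86°, and stand ≈ (518,206), yaw ≈ 92°. I'm moving above the roller now.

>>> move_arm(motion=[[91,[0.64,0.79,0],[0,0,0.95]],[91,[0.64,0.79,0],[0,0,0.95]],[91,[0.64,0.79,0],[0,0,0.95]],[91,[0.64,0.79,0],[0,0,0.95]],[91,[0.64,0.79,0],[0,0,0.95]],[91,[0.64,0.79,0],[0,0,0.95]],[91,[0.64,0.79,0],[0,0,0.95]],[91,[0.64,0.79,0],[0,0,0.95]],[91,[0.64,0.79,0],[0,0,0.95]],[91,[0.64,0.79,0],[0,0,0.95]],[91,[0.64,0.79,0],[0,0,0.95]],[91,[0.64,0.79,0],[0,0,0.95]],[91,[0.64,0.79,0],[0,0,0.95]],[91,[0.64,0.79,0],[0,0,0.95]],[91,[0.64,0.79,0],[0,0,0.95]],[91,[0.64,0.79,0],[0,0,0.95]],[91,[0,0,0],[0,0,0]],[91,[0,0,0],[0,0,0]]])

```text
time_s: 1.6
ee_pos: [497.4, -205.1, 213.5]
ee_rot: [-179.9, -0.0, 85.7]
force: [0.2, -1.2, -0.3]
gripper_width: 90.8
gripper_force: 0.0
```

Run:
```python
from h import *
np.set_printoptions(precision=2,suppress=True)
s=state();print(s["time_s"],s["ee_pos"],s["ee_rot"],s["force"],s["gripper_width"])
c=cam("wrist");f=grab_frame("wrist");cv2.imwrite("pics/w1.png",f)
print(c[0]["fx"],"campos",-c[1].T@c[2]);
c0,R,t=c
for n,p in[("mid",(497,-206,55)),("spr",(492,-266,55)),("rig",(502,-146,55))]:
    q=R@np.array(p)+t;print(n,c0["fx"]*q[0]/q[2]+c0["cx"],c0["fy"]*q[1]/q[2]+c0["cy"])
D=cam("side");print("glue",onz(D,(241,175),5))
```

```text
1.6 [ 497.37 -205.14  213.45] [-179.94   -0.     85.7 ] [ 0.21 -1.21 -0.27] 90.79411336151615
338.757848868722 campos [ 502.33 -135.13  382.62]
mid 274.77827941592335 196.7847652819177
spr 274.2663720495876 253.77608648814657
rig 275.3381206765828 134.456900498257
glue [ 711.96 -282.54    5.  ]
```

View pics/w1.png

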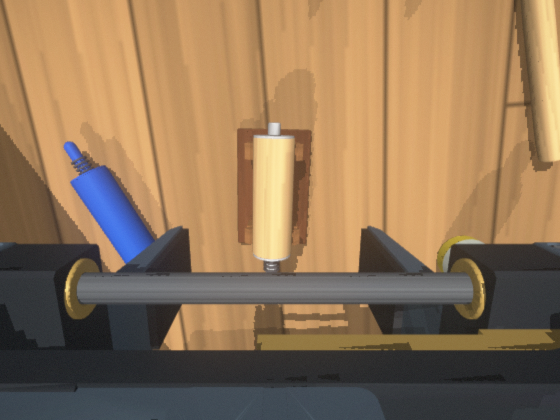

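The wrist view shows the wooden roller at columns 253–295, body rows 137–259, with the short pin at (274,129). Glue is at (460,250), clear of the hand. Next I'll work out the roller pose from this.

Run:
```python
from h import *
np.set_printoptions(precision=2,suppress=True)
f=cv2.imread("pics/w1.png");c=cam("wrist")
g=cv2.GaussianBlur(f,(3,3),0).astype(float)
P=[]
for r in range(150,256,8):
    d=np.abs(np.diff(g[r],axis=0)).sum(1)
    l=235+np.argmax(d[235:262]) ; l=245+np.argmax(d[245:262]); rr=285+np.argmax(d[285:303]); P.append((r,l+.5,rr+.5))
P=np.array(P);print(P[::3])
m=np.median((P[:,1]+P[:,2])/2);k=np.polyfit(P[:,0],(P[:,1]+P[:,2])/2,1);print(k)
d=np.abs(np.diff(g[:,262:287].mean(1),axis=0)).sum(1)
t=128+np.argmax(d[128:145]);b=250+np.argmax(d[250:268]);print("ends",t,b)
X=[onz(c,(np.polyval(k,r),r),z) for r,z in((t+.5,75),(b+.5,75))];print(X,X[0]-X[1],(X[0]+X[1])/2)
print("rigid end z55 alt",onz(c,(274,t+.5),55))
v=X[0]-X[1];print("yaw",np.degrees(np.arctan2(v[1],v[0])))
```

```text
[[150.  253.5 292.5]
 [174.  252.5 292.5]
 [198.  252.5 292.5]
 [222.  252.5 291.5]
 [246.  253.5 287.5]]
[  0.   272.24]
ends 135 260
[array([ 498.96, -146.79,   75.  ]), array([ 489.93, -265.65,   75.  ])] [  9.02 118.86   0.  ] [ 494.44 -206.22   75.  ]
rigid end z55 alt [ 500.21 -147.62   55.  ]
yaw 85.65873616071379
```

>>> move_arm(motion=[[91,[-0.1,-0.04,-0.95],[0,0,0]],[91,[0,0,-0.95],[0,0,0]],[91,[0,0,-0.95],[0,0,0]],[91,[0,0,-0.95],[0,0,0]],[91,[0,0,-0.95],[0,0,0]],[91,[0,0,-0.95],[0,0,0]],[91,[0,0,-0.7],[0,0,0]],[91,[0,0,-0.7],[0,0,0]],[60,[0,0,0],[0,0,0]],[50,[0,0,0],[0,0,0]],[42,[0,0,0],[0,0,0]],[30,[0,0,0],[0,0,0]],[30,[0,0,0],[0,0,0]],[30,[0,0,0],[0,0,0]],[30,[0,0,0],[0,0,0]],[30,[0,0,0],[0,0,0]]], grip_force=30)

```text
time_s: 2.98
ee_pos: [494.8, -207.0, 36.9]
ee_rot: [180.0, 0.0, 85.6]
force: [1.3, -0.4, -0.0]
gripper_width: 40.8
gripper_force: 0.9
```

>>> move_arm(motion=[[20,[0,0,0],[0,0,0]],[20,[0,0,0],[0,0,0]],[20,[0,0,0],[0,0,0]],[20,[0,0,0],[0,0,0]],[20,[0,0,0],[0,0,0]],[20,[0,0,0.2],[0,0,0]],[20,[0,0,0.5],[0,0,0]],[20,[0,0,0.9],[0,0,0]],[20,[0,0,0.9],[0,0,0]],[20,[0,0,0.9],[0,0,0]],[20,[0,0,0.9],[0,0,0]],[20,[0,0,0.9],[0,0,0]],[20,[0.1,0.9,0.9],[0,0,0.2]],[20,[0.1,0.9,0.9],[0,0,0.2]],[20,[0.1,0.9,0.9],[0,0,0.2]],[20,[0.1,0.9,0.9],[0,0,0.2]],[20,[0.1,0.9,0.8],[0,0,0.2]],[20,[0.1,0.9,0.6],[0,0,0.2]],[20,[0.1,0.9,0.4],[0,0,0.2]],[20,[0.2,0.9,0],[0,0,0.2]]], grip_force=30)

```text
time_s: 4.65
ee_pos: [517.2, -26.1, 303.3]
ee_rot: [179.9, 0.0, 92.1]
force: [0.8, 0.1, -3.6]
gripper_width: 40.0
gripper_force: 29.9
```

>>> move_arm(motion=[[20,[0,0.5,0],[0,0,0]],[20,[0,0,0],[0,0,0]],[20,[0,0,0],[0,0,0]]])

```text
time_s: 4.9
ee_pos: [516.3, -14.6, 300.4]
ee_rot: [-179.8, 0.1, 92.1]
force: [-0.2, -0.4, -3.0]
gripper_width: 39.5
gripper_force: 29.9
```

Run:
```python
from h import *
np.set_printoptions(precision=2,suppress=True)
s=state();print(s["time_s"],s["ee_pos"],s["ee_rot"],s["force"],s["torque"],s["gripper_width"],s["gripper_force"])
c=cam("wrist");f=grab_frame("wrist");cv2.imwrite("pics/w2.png",f)
import pickle;pickle.dump(c,open("w2.pkl","wb"))
cv2.imwrite("pics/w2c.png",cv2.resize(f[0:300,80:480],(800,600),interpolation=cv2.INTER_CUBIC))
```

```text
4.9 [516.3  -14.56 300.38] [-179.84    0.06   92.08] [-0.17 -0.4  -2.97] [-0.04 -0.07 -0.01] 39.49407300661914 29.85466092824936
```

View pics/w2c.png

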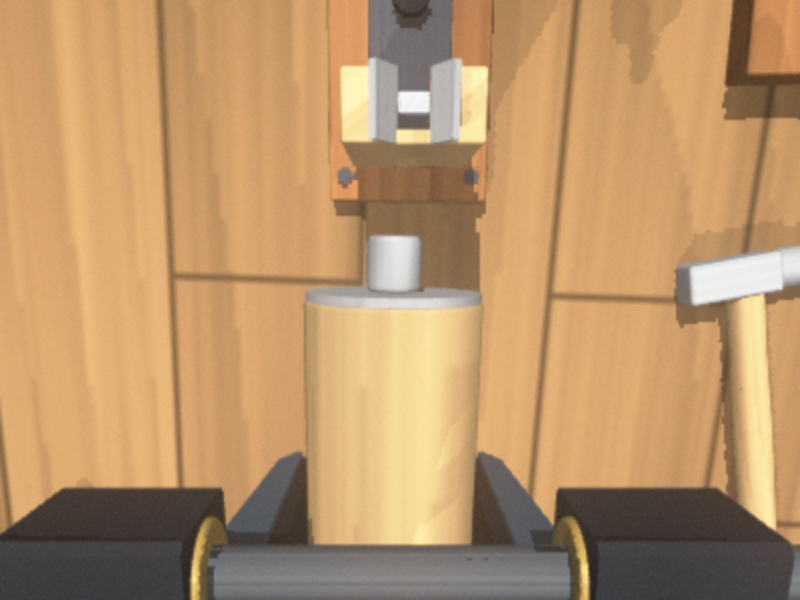

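This view shows the tall cheek with slot centre at about (413,102), inner top edge at row 67 and lips on both sides. The base's near edge is at row 200, and the held short pin's tip is at (394,236). Next I'll move forward to see the short cheek.

>>> move_arm(motion=[[20,[0,0.9,0],[0,0,0]],[20,[0,0.9,0],[0,0,0]],[20,[0,0.9,0],[0,0,0]],[20,[0,0.9,0],[0,0,0]],[20,[0,0.9,0],[0,0,0]],[20,[0,0.7,0],[0,0,0]],[20,[0,0,0],[0,0,0]],[20,[0,0,0],[0,0,0]],[20,[0,0,0],[0,0,0]]])

```text
time_s: 5.7
ee_pos: [517.1, 114.1, 301.0]
ee_rot: [-179.9, 0.1, 91.9]
force: [-0.1, 0.6, -3.1]
gripper_width: 39.4
gripper_force: 29.9
```

Run:
```python
from h import *
import pickle
np.set_printoptions(precision=2,suppress=True)
s=state();print(s["time_s"],s["ee_pos"],s["ee_rot"])
c=cam("wrist");f=grab_frame("wrist");cv2.imwrite("pics/w3.png",f)
pickle.dump(c,open("w3.pkl","wb"))
cv2.imwrite("pics/w3c.png",cv2.resize(f[0:200,180:400],(660,600),interpolation=cv2.INTER_CUBIC))
c=pickle.load(open("w2.pkl","rb"));q=lambda x,y:(80+x/2,y/2)
print("cam",-c[1].T@c[2])
for n,x,y,z in[("inL",341,67,122),("inR",488,67,122),("outL",343,142,122),("outR",487,142,122),("slotL low",397,92,70),("slotR low",430,92,70),("baseL",332,200,15),("baseR",485,200,15),("baseLtop",329.5,0,15),("baseRtop",492.5,0,15),("pinL",368,260,319),("pinR",421,260,319),("pintip",394,236,324),("bodyL",306,310,318),("bodyR",480,310,318)]:
    print(n,onz(c,q(x,y),z))
```

```text
5.7 [517.1  114.11 301.04] [-179.95    0.07   91.93]
cam [513.74  55.82 469.48]
inL [487.52 135.14 122.  ]
inR [556.11 137.62 122.  ]
outL [489.1  102.45 122.  ]
outR [558.03 104.96 122.  ]
slotL low [514.13 135.78  70.  ]
slotR low [531.99 136.42  70.  ]
baseL [475.17  81.9   15.  ]
baseR [572.91  85.48  15.  ]
baseLtop [471.88 195.76  15.  ]
baseRtop [569.18 199.26  15.  ]
pinL [508.95  52.37 319.  ]
pinR [520.4   52.79 319.  ]
pintip [514.35  57.52 324.  ]
bodyL [495.49  41.05 318.  ]
bodyR [534.03  42.48 318.  ]
```

View pics/w3c.png

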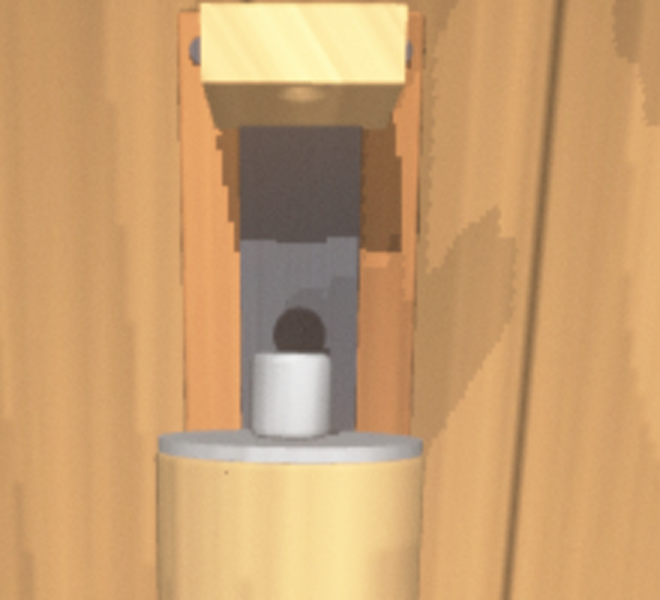

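The short cheek's inner top edge is at row 82, columns 203–406, and the cup mouth is at (303,94). The held short pin's tip is at (291,353).

Run:
```python
from h import *
import pickle
np.set_printoptions(precision=2,suppress=True)
c=pickle.load(open("w3.pkl","rb"));q=lambda x,y:(180+x/3-.33,y/3-.33)
print("cam",-c[1].T@c[2])
for n,x,y,z in[("inL",202,82,86),("inR",405.5,82,86),("outL",201,4,86),("outR",408,4,86),("cup",303,94,76),("baseL",187,430,15),("baseR",410,430,15),("baseLt",179,12,15),("baseRt",424,12,15),("pinL",254,390,319),("pinR",331,390,319),("pintip",291,353,324),("bodyL",157,470,318),("bodyR",423,470,318)]:
    print(n,onz(c,q(x,y),z))
```

```text
cam [514.36 184.52 470.14]
inL [482.66 278.16  86.  ]
inR [552.35 280.53  86.  ]
outL [481.99 301.97  86.  ]
outR [551.67 304.34  86.  ]
cup [517.48 277.97  76.  ]
baseL [472.14 156.34  15.  ]
baseR [570.25 159.7   15.  ]
baseLt [467.26 320.52  15.  ]
baseRt [565.14 323.86  15.  ]
pinL [509.98 181.19 319.  ]
pinR [521.12 181.57 319.  ]
pintip [515.12 186.47 324.  ]
bodyL [495.85 169.11 318.  ]
bodyR [535.35 170.46 318.  ]
```

>>> move_arm(motion=[[20,[0.06,0.92,0],[0,0,0]],[20,[0,0.92,0],[0,0,0]],[20,[0,0.92,0],[0,0,0]],[20,[0,0.92,0],[0,0,0]],[20,[0,0.92,0],[0,0,0]],[20,[0,0,-0.9],[0,0,0]],[20,[0,0,-0.9],[0,0,0]],[20,[0,0,-0.9],[0,0,0]],[20,[0,0,-0.9],[0,0,0]],[20,[0,0,-0.9],[0,0,0]],[20,[0,0,-0.9],[0,0,0]],[20,[0,0,-0.7],[0,0,0]],[20,[0,0,0],[0,0,0]],[20,[0,0,0],[0,0,0]],[20,[0,0,0],[0,0,0]]])

```text
time_s: 7.0
ee_pos: [519.8, 230.2, 150.3]
ee_rot: [179.9, -0.0, 91.9]
force: [-0.1, 0.5, -2.6]
gripper_width: 39.3
gripper_force: 29.9
```

Run:
```python
from h import *
s=state();print(s["time_s"],s["ee_pos"].round(2),s["ee_rot"].round(2),s["force"].round(2))
a=grab_frame("scene");b=grab_frame("side")
cr=lambda i,x,y:cv2.resize(i[y:y+120,x:x+80],(400,600),interpolation=cv2.INTER_CUBIC)
cv2.imwrite("pics/c4.png",np.hstack([cr(a,285,90),cr(b,230,200)]))
```

```text
7.0 [519.8  230.2  150.25] [ 1.7987e+02 -4.0000e-02  9.1940e+01] [-0.08  0.46 -2.63]
```

View pics/c4.png

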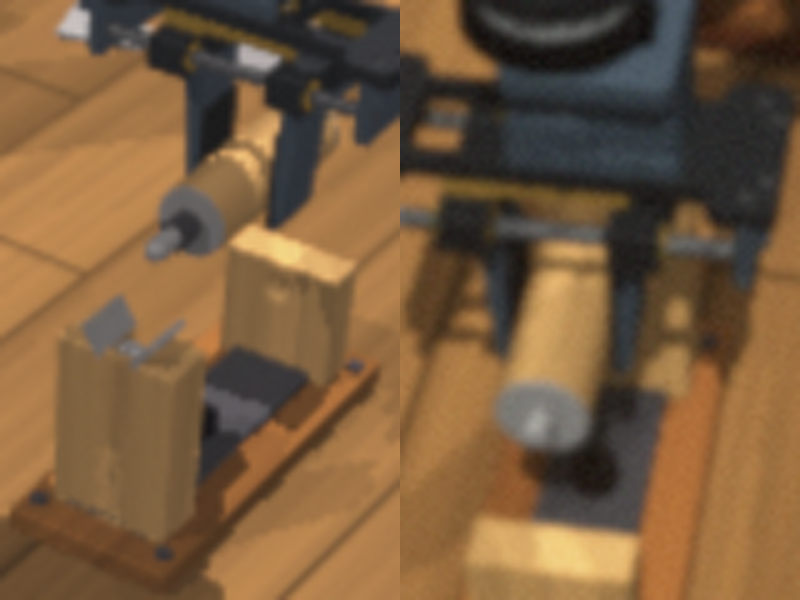

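The scene crop shows the roller level above the stand, its sprung nose at (155,250) just inside the tall cheek's slot, and the body clear of everything. Now lowering the pin into the slot.

>>> move_arm(motion=[[20,[-0.04,-0.04,0],[0,0,0]],[20,[0,0,-0.3],[0,0,0]],[20,[0,0,-0.4],[0,0,0]],[20,[0,0,-0.4],[0,0,0]],[20,[0,0,-0.4],[0,0,0]],[20,[0,0,-0.4],[0,0,0]],[20,[0,0,-0.3],[0,0,0]],[20,[0,0,0],[0,0,0]],[20,[0,0,0],[0,0,0]],[20,[0,0,0],[0,0,0]]])

```text
time_s: 7.93
ee_pos: [517.7, 229.6, 94.1]
ee_rot: [-180.0, -0.0, 92.0]
force: [-0.0, -0.3, -2.7]
gripper_width: 39.2
gripper_force: 29.8
```

>>> move_arm(motion=[[20,[0.02,-0.08,0],[0,0,0]],[20,[0,-0.08,0],[0,0,0]],[20,[0,-0.08,0],[0,0,0]],[20,[0,-0.08,0],[0,0,0]],[20,[0,-0.08,0],[0,0,0]],[20,[0.02,-0.08,0],[0,0,0]],[20,[0,-0.08,0],[0,0,0]],[20,[0,0,0],[0,0,0]],[20,[0,0,0],[0,0,0]]])

```text
time_s: 8.68
ee_pos: [518.6, 215.7, 94.1]
ee_rot: [180.0, -0.0, 92.0]
force: [-1.0, 4.6, -2.3]
gripper_width: 39.7
gripper_force: 29.9
```

>>> move_arm(motion=[[20,[0,-0.06,0],[0,0,0]],[20,[0,-0.06,0],[0,0,0]],[20,[0,-0.06,0],[0,0,0]],[20,[0,-0.06,0],[0,0,0]],[20,[0.02,-0.04,0],[0,0,0]],[20,[0,0,0],[0,0,0]],[20,[0,0,0],[0,0,0]]])

```text
time_s: 9.27
ee_pos: [518.9, 208.8, 93.9]
ee_rot: [-180.0, -0.0, 92.0]
force: [-1.8, 6.0, -1.4]
gripper_width: 39.6
gripper_force: 29.9
```

Run:
```python
from h import *
for i in range(4):
    f=grab_frame("wrist");s=state();print(s["time_s"],s["ee_pos"].round(2),s["ee_rot"].round(2),s["force"].round(2),s["torque"].round(3))
c=cam("wrist")
def pr(p):
    q=c[1]@np.array(p)+c[2];return (c[0]["fx"]*q[0]/q[2]+c[0]["cx"],c[0]["fy"]*q[1]/q[2]+c[0]["cy"])
print(pr((517.5,279.3,86)),pr((516.4,280,112)))
cv2.imwrite("pics/w5.png",cv2.resize(f[60:210,190:390],(800,600),interpolation=cv2.INTER_CUBIC))
```

```text
9.3167 [518.88 208.79  93.96] [-1.7997e+02 -4.0000e-02  9.1970e+01] [-0.66  5.67 -1.69] [ 0.86   0.197 -0.144]
9.3667 [518.87 208.81  93.97] [-1.7997e+02 -4.0000e-02  9.1970e+01] [-1.29  5.37 -1.6 ] [ 0.923  0.124 -0.07 ]
9.4167 [518.85 208.84  93.98] [-1.7997e+02 -5.0000e-02  9.1970e+01] [-2.15  5.62 -1.77] [ 0.892  0.195 -0.14 ]
9.4667 [518.84 208.83  93.96] [-1.7997e+02 -4.0000e-02  9.1970e+01] [-1.01  5.35 -2.65] [ 0.897  0.176 -0.138]
(np.float64(277.4862247696173), np.float64(122.1197199128302)) (np.float64(275.5029846736513), np.float64(120.22898529814373))
```

View pics/w5.png

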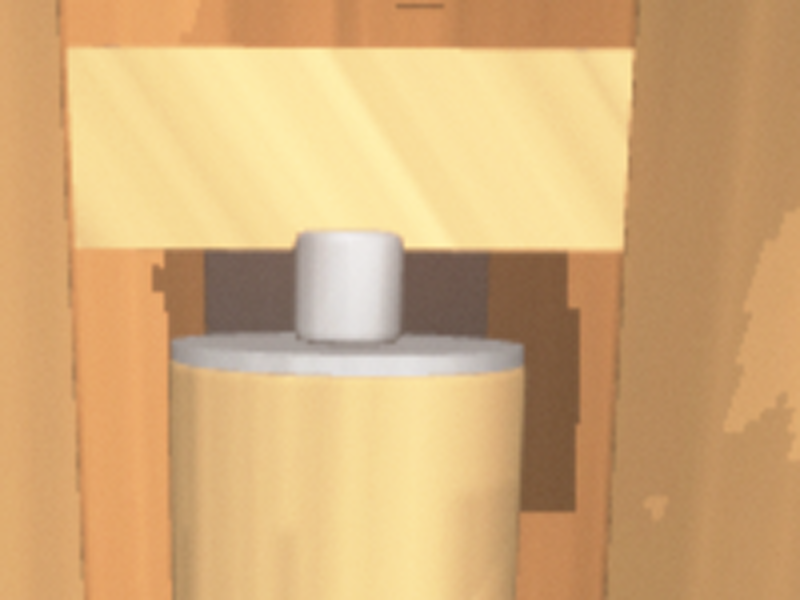

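The short pin's tip is at crop row 232 and the cheek's inner top edge at row 248, columns 77–622 (centre 349.5). The pin centre is at column 349, so it is laterally well aligned but not yet inside the cheek. I'll compute the gap.

Run:
```python
from h import *
c=cam("wrist");s=state();print("cam",(-c[1].T@c[2]).round(1),s["ee_pos"].round(1),"tip pred y",s["ee_pos"][1]+72)
q=lambda x,y:(190+x/4-.4,60+y/4-.4)
for n,x,y,z in[("tip top",349,232,118),("tip z112",349,232,112),("cheek",349.5,248,86),("pinmid",349,300,112),("bodymid",347.5,375,112),("bodylow",344,590,112)]:print(n,onz(c,q(x,y),z).round(2))
```

```text
cam [516.  278.9 263.2] [518.8 208.8  94. ] tip pred y 280.829887137749
tip top [516.9  281.03 118.  ]
tip z112 [516.94 281.11 112.  ]
cheek [517.23 279.55  86.  ]
pinmid [517.2  273.97 112.  ]
bodymid [517.33 265.87 112.  ]
bodylow [517.82 241.4  112.  ]
```

>>> move_arm(motion=[[20,[0,-0.05,0],[0,0,0]],[20,[0,-0.05,0],[0,0,0]],[20,[0,0,0],[0,0,0]],[20,[0,0,0],[0,0,0]],[20,[0,0,0],[0,0,0]]])

```text
time_s: 9.88
ee_pos: [518.9, 206.5, 94.0]
ee_rot: [-180.0, -0.1, 92.0]
force: [-1.7, 6.8, -2.3]
gripper_width: 39.5
gripper_force: 29.9
```

```bash
cat > tip.py <<'E'
from h import *
F=[]
for i in range(3):
    f=grab_frame("wrist");s=state();F.append(s["force"])
c=cam("wrist");g=cv2.GaussianBlur(f,(3,3),0).astype(float)
def edge(cols,z,lo,hi):
    p=g[:,cols].mean(1); d=np.abs(np.diff(p,axis=0)).sum(1); r=lo+np.argmax(d[lo:hi]); k=d[r-1:r+2]; r+=.5+(k[2]-k[0])/(2*(2*k[1]-k[0]-k[2])+1e-9)
    return r.round(2),onz(c,(np.mean(cols),r),z).round(2)
print(s["time_s"],s["ee_pos"].round(2),np.mean(F,0).round(2))
print("tip",edge(list(range(270,284)),s["ee_pos"][2]+24,108,132));print("cheek",edge(list(range(222,258))+list(range(298,335)),86,112,132))
cv2.imwrite("pics/last.png",cv2.resize(f[60:210,190:390],(800,600),interpolation=cv2.INTER_CUBIC))
E
python3 tip.py
```

```text
10.0333 [518.91 206.52  94.  ] [-0.82  5.44 -1.59]
tip (np.float64(117.28), array([516.8 , 278.82, 118.  ]))
cheek (np.float64(117.34), array([517.86, 279.33,  86.  ]))
```

>>> move_arm(motion=[[20,[0,-0.03,0],[0,0,0]],[20,[0,0,0],[0,0,0]],[20,[0,0,-0.1],[0,0,0]],[20,[0,0,-0.1],[0,0,0]],[20,[0,0,-0.1],[0,0,0]],[20,[0,0,-0.1],[0,0,0]],[20,[0,0,-0.1],[0,0,0]],[20,[0,0,-0.1],[0,0,0]],[20,[0,0,-0.1],[0,0,0]],[20,[0,0,0],[0,0,0]],[20,[0,0,0],[0,0,0]]])

```text
time_s: 10.95
ee_pos: [519.9, 205.9, 76.6]
ee_rot: [179.9, -0.1, 92.0]
force: [1.4, 6.7, -2.7]
gripper_width: 39.5
gripper_force: 29.8
```

```bash
python3 tip.py
```

```text
11.1 [519.92 205.98  76.65] [ 0.18  6.01 -3.54]
tip (np.float64(117.65), array([517.71, 278.11, 100.65]))
cheek (np.float64(115.47), array([518.59, 279.32,  86.  ]))
```

>>> move_arm(motion=[[20,[0,0,-0.08],[0,0,0]],[20,[0,0,-0.08],[0,0,0]],[20,[0,0,-0.08],[0,0,0]],[20,[0,0,-0.08],[0,0,0]],[20,[0,0,0],[0,0,0]],[20,[0,0,0],[0,0,0]]])

```text
time_s: 11.6
ee_pos: [520.0, 206.0, 68.8]
ee_rot: [179.9, -0.1, 92.0]
force: [0.8, 5.7, -2.2]
gripper_width: 39.4
gripper_force: 29.8
```

```bash
python3 tip.py
```

```text
11.75 [519.98 205.94  68.74] [ 0.5   6.62 -2.46]
tip (np.float64(117.55), array([517.77, 278.14,  92.74]))
cheek (np.float64(115.01), array([518.54, 279.33,  86.  ]))
```

>>> move_arm(motion=[[20,[0,0,-0.1],[0,0,0]],[20,[0,0,-0.1],[0,0,0]],[20,[0,0,-0.1],[0,0,0]],[20,[0,0,-0.1],[0,0,0]],[20,[0,0,-0.1],[0,0,0]],[20,[0,0,-0.08],[0,0,0]],[20,[0,0,-0.07],[0,0,0]],[20,[0,0,0],[0,0,0]],[20,[0,0,0],[0,0,0]]])

```text
time_s: 12.5
ee_pos: [520.0, 205.9, 52.5]
ee_rot: [179.9, -0.1, 92.0]
force: [0.2, 6.5, -4.0]
gripper_width: 39.3
gripper_force: 29.9
```

```bash
python3 tip.py
```

```text
12.65 [520.06 205.94  52.55] [ 0.71  6.83 -2.44]
tip (np.float64(114.1), array([517.76, 279.5 ,  76.55]))
cheek (np.float64(114.11), array([518.38, 279.29,  86.  ]))
```

>>> move_arm(motion=[[20,[0,0.04,0],[0,0,0]],[20,[0,0.04,0],[0,0,0]],[20,[0,0.04,0],[0,0,0]],[20,[0,0.04,0],[0,0,0]],[20,[0,0,0],[0,0,0]],[20,[0,0,0],[0,0,0]]])

```text
time_s: 13.15
ee_pos: [519.9, 209.7, 52.5]
ee_rot: [179.9, -0.0, 92.0]
force: [0.8, 6.5, -2.2]
gripper_width: 39.7
gripper_force: 29.9
```

```bash
python3 tip.py
```

```text
13.3 [519.94 209.68  52.47] [-0.12  5.72 -2.19]
tip (np.float64(124.03), array([517.8 , 279.29,  76.47]))
cheek (np.float64(124.02), array([518.41, 279.35,  86.  ]))
```

Force keeps following the spring with no block, so the pin is entering the cup. I'll continue.

>>> move_arm(motion=[[20,[0,0.04,0],[0,0,0]],[20,[-0.01,0.04,0],[0,0,0]],[20,[0,0.04,0],[0,0,0]],[20,[0,0.04,0],[0,0,0]],[20,[0,0,0],[0,0,0]],[20,[0,0,0],[0,0,0]]])

```text
time_s: 13.8
ee_pos: [519.7, 213.4, 52.4]
ee_rot: [179.9, -0.0, 92.0]
force: [2.8, 4.1, -2.8]
gripper_width: 39.4
gripper_force: 29.8
```

```bash
python3 tip.py
```

```text
13.95 [519.38 213.29  52.36] [ 1.59  5.03 -2.55]
tip (np.float64(130.94), array([517.37, 280.14,  76.36]))
cheek (np.float64(130.78), array([517.99, 280.44,  86.  ]))
```

>>> move_arm(motion=[[20,[0,0.04,0],[0,0,0]],[20,[0,0.04,0],[0,0,0]],[20,[0,0.03,0],[0,0,0]],[20,[0,0,0],[0,0,0]],[20,[0,0,0],[0,0,0]]])

```text
time_s: 14.37
ee_pos: [518.9, 216.0, 52.2]
ee_rot: [-180.0, 0.0, 92.0]
force: [1.1, 4.1, -1.7]
gripper_width: 39.8
gripper_force: 29.8
```

```bash
python3 tip.py
```

```text
14.5167 [518.88 215.95  52.2 ] [ 1.52  4.18 -2.12]
tip (np.float64(109.42), array([516.6, 291.4,  76.2]))
cheek (np.float64(125.59), array([517.46, 285.06,  86.  ]))
```

>>> move_arm(motion=[[20,[0,0.03,-0.02],[0,0,0]],[20,[0,0,0],[0,0,0]],[20,[0,0,0],[0,0,0]],[20,[0,0,0],[0,0,0]],[20,[0,0,0],[0,0,0]]], grip_force=5)

```text
time_s: 14.93
ee_pos: [518.5, 216.4, 51.6]
ee_rot: [-179.9, 0.0, 92.0]
force: [-0.0, 2.1, -1.7]
gripper_width: 39.7
gripper_force: 5.0
```

>>> move_arm(motion=[[42,[0,0,0],[0,0,0]],[44,[0,0,0],[0,0,0]],[48,[0,0,0],[0,0,0]],[56,[0,0,0],[0,0,0]],[66,[0,0,0],[0,0,0]],[76,[0,0,0],[0,0,0]],[80,[0,0,0],[0,0,0]],[80,[0,0,0],[0,0,0]],[80,[0,0,0],[0,0,0]],[80,[0,0,0],[0,0,0]]])

```text
time_s: 15.77
ee_pos: [518.9, 216.8, 51.7]
ee_rot: [180.0, 0.0, 92.0]
force: [0.8, -0.3, 0.3]
gripper_width: 79.7
gripper_force: 0.0
```

Run:
```python
from h import *
s=state();print(s["time_s"],s["ee_pos"].round(2),s["force"].round(2),s["gripper_width"])
f=grab_frame("wrist");a=grab_frame("scene")
cv2.imwrite("pics/r.png",np.hstack([cv2.resize(f[60:210,190:390],(400,300),interpolation=cv2.INTER_CUBIC),cv2.resize(a[120:210,275:395],(400,300),interpolation=cv2.INTER_CUBIC)]))
```

```text
15.7667 [518.93 216.76  51.73] [ 0.79 -0.32  0.27] 79.70175496258415
```

View pics/r.png

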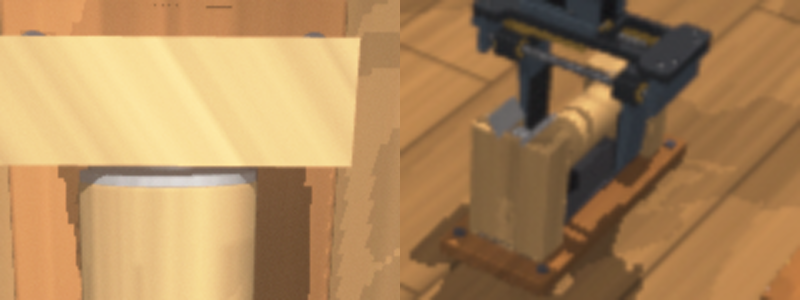

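After release, the body's end sits right by the short cheek (rows 168–186 against the cheek edge at row 165), so the pin is in the cup. I'll retreat straight up and measure.

>>> move_arm(motion=[[80,[0,0,0.3],[0,0,0]],[80,[0,0,0.6],[0,0,0]],[80,[0,0,0.9],[0,0,0]],[80,[0,0,0.9],[0,0,0]],[80,[0,0,0.9],[0,0,0]],[80,[0,0,0.9],[0,0,0]],[80,[0,0,0.9],[0,0,0]],[80,[0,-0.9,0.9],[0,0,0]],[80,[0,-0.9,0.9],[0,0,0]],[80,[0,-0.9,0],[0,0,0]],[80,[0,0,0],[0,0,0]],[80,[0,0,0],[0,0,0]],[80,[0,0,0],[0,0,0]]])

```text
time_s: 16.95
ee_pos: [518.6, 149.6, 231.6]
ee_rot: [-180.0, -0.0, 92.0]
force: [0.8, -0.4, 0.0]
gripper_width: 80.0
gripper_force: 0.0
```

Run:
```python
from h import *
import pickle
s=state();print(s["time_s"],s["ee_pos"].round(2),s["force"].round(2))
pickle.dump(cam("wrist"),open("wf.pkl","wb"))
f=grab_frame("wrist");a=grab_frame("side")
cv2.imwrite("pics/fin.png",np.hstack([cv2.resize(f[60:260,190:390],(500,500),interpolation=cv2.INTER_CUBIC),cv2.resize(a[230:350,230:302],(300,500),interpolation=cv2.INTER_CUBIC)]))
```

```text
16.95 [518.64 149.58 231.62] [ 0.79 -0.44  0.02]
```

View pics/fin.png

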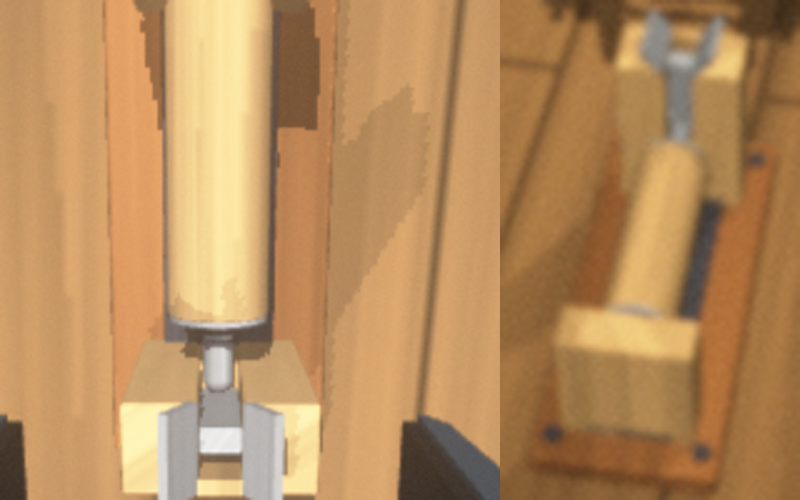

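The side view shows the roller level between the cheeks. The wrist view shows the sprung pin in the slot at (218,365) and the body square to the stand. Gap to the short cheek is about 2 mm or less, which matches the pin being fully home. Handing in.

```bash
python3 -c "
from workcell import *
print(job_done())"
```

```text
the job is handed in; nothing more can be done
None
```

The roller is in the stand, carried level with its sprung pin in the slot and its short pin home in the cup as far as the camera views show; I handed it in at about 17 s, with no verdict shown.

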